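# Set a round flask on the stirrer and switch it to step three

## Task

Take the stoppered amber round-bottomed flask out of its slanted wire rest and set it gently in the rubber ring of the stirrer, seated all round with its neck straight up, and let it go. Then turn the stirrer's selector to the third click clockwise from its off stop (the red dot). Leave the vial, the jar and the tablet bottle that stand near the work where they are.

Things in the scene. Friction and masses are not known exactly. Their poses are not given: they have to be found in the camera images.
- flask: stoppered amber glass flask, 150 mm long, about 0.12 kg: an 80 mm ball with a straight 30 mm neck. Origin at the ball's centre (about its centre of mass); z runs along the neck to the stopper. Neck straight from 46 to 90 mm from the origin, then a 35 mm lip and a white stopper, to 110 mm. At the start it leans 35 degrees in the rest, neck roughly towards the robot. Loosely gripped it swings; friction keeps it at any slant it is left at.
- flask_neck (a point): point on the flask's axis in the middle of the graspable neck (30 mm diameter), 68 mm from the centre of the ball; same axes as the flask
- rest: fixed wire rest on a grey foot of 100x100x10 mm, with a rubber-covered ring slanted by 35 degrees in which the flask lies; 65 mm high. Origin at the centre of its underside; the flask leans to its -x side
- stirrer: fixed white stirrer, housing 130 (x) by 300 (y) by 50 mm high. Origin at the centre of its underside; its ring stands at +85 mm and its selector at -85 mm along its y axis
- ring (a point): centre of the stirrer's level rubber ring, which stands on three short steel feet, 68 mm above the worktop. The bead is 8 mm thick, the hole 56 mm wide, the outside 72 mm wide; this point lies in the mid-plane of the bead. When the flask sits in the ring the centre of its ball is 30 mm above this point
- selector_grip (a point): point on the selector's upright axis at the height to grip, 76 mm above the worktop. The selector is a grey bar, 58 mm long and 14 mm thick, its top 88 mm and its foot (on a disc of 58 mm diameter) 58 mm above the worktop; a white line marks its pointer end. The x axis of this point runs along the bar to the pointer end
- selector (a joint): angle of the selector, rad: 0 at the off stop (red dot), growing clockwise seen from above; clicks every 25 degrees, at 0, 0.436, 0.873, 1.309 and 1.745 (far stop), shown by the red dot and four white ticks. Starts at off or the first click. Takes up to 0.1 N m; let go near a click it springs in. At 0 the pointer stands 50 degrees counter-clockwise of the stirrer's x axis
- vial_1: bystander: orange vial, 36 mm diameter, 84 mm high; origin at its underside
- amber_jar: bystander: amber jar with white lid, 68 mm diameter, 92 mm high; origin at its underside
- pill_bottle_1: bystander: white tablet bottle, 48 mm diameter, 88 mm high; origin at its underside

How it is judged:
By the outcome, as a careful person would: the job done as asked, in the order asked, and still so for the second after the job is handed in, with the robot touching nothing.
It also fails if it takes over 53 s, if anything falls off the work surface, if the arm or the gripper's body presses on something with over 40 N, if the wrist force passes 120 N, or if a joint passes its speed limit or range.

## Robot

A 6-joint arm with a two-finger parallel gripper is mounted at the origin on a cart in front of the work surface, level with it; the furniture and walls round the work are solid. World frame = base frame: x ahead of the robot, y to its left, z up, the work surface at z = 0. Lengths are in m, angles in degrees, forces in N, time in s.
With the tool pointing down it reaches from about 0.3 to 0.75 m from the base axis. Payload 8.5 kg.
Tool frame: the origin (TCP) lies on the centre line of the jaws, within the pads' length; the fingertips stand 22 mm ahead of it and the grasp point (between the pads) lies 3 mm ahead of it (env.tip_reach is the distance from the TCP to the fingertips, in m); y points along the fingers, z is the direction in which the jaws open and shut, and the axes are right-handed (so a half turn about y gives the same grasp; the last joint's range is limited). The gripper opens to 85 mm and grips with 20 to 120 N. Pads are 22 mm wide; open, the fingers measure 114 mm over their backs; the gripper's body (76 mm by 85 mm) begins 54 mm behind the grasp point. The pads swing forward as they close: fully open they stand 13 mm farther back than shut.
Start: joints at [54.242, 21.807, 74.336, -0, 83.858, -12.336], TCP at [0.219, 0.505, 0.253] pointing down, gripper open.
Joint ranges: [-178.18, 178.18], [-50.72, 133.34], [12.68, 142.11], [-81.47, 261.47], [9.98, 163.14], [-165.26, 165.26]. Speed limits (degrees/s): [136.94, 136.94, 180, 180, 180, 180].

## Interface

Orientations are given as a 3x3 rotation matrix whose columns are the frame's x, y, z axes.
In Python, from rig import env, get_image gives the robot as it stands. The module is installed in compiled form; this text tells all that it offers.
- The arm moves only by the tool carry_out, never from a script. Its argument "targets" is a list that holds one entry, the list of rows, each a list of 7 numbers: the closure, from 0 (fully open) to 1 (shut), then the shift along the world's x, y, z in mm, then the turn, a rotation vector about the world's x, y, z in degrees. In form: [[[claw, dx, dy, dz, ax, ay, az], ...]]. A call has 1 to 20 rows; each row is the pose to reach, as a shift and turn from the pose commanded when the call began; what a row does not reach only later rows make up. A row lasts 1/12 s, in which the tool goes at most 41.7 mm and 7.16 degrees, less where a joint would pass 70% of its speed; a pose out of reach is approached as far as the arm can. A call with a gripper value outside its range is refused whole. The fingers move at their own pace and stop on an object; "squeeze" is the grip in N (left out, the last holds). Time passes only in rows, so rows that repeat a pose let the fingers close. It gives the time, the measured TCP pose, the force and the opening at its end, in the units of the state.
- env.observe(): the state, without advancing time (a new reading comes with each control period).
- get_image(name): name is "scene" or "top"; returns a dict with "img" (420x560x3 uint8, red, green, blue), "fx", "fy", "cx", "cy" (pixels), "rvec" (rotation vector, rad) and "tvec" (3), from world to camera coordinates, as OpenCV has them. Camera axes: x right, y down, z forward; pixel columns grow to the right and rows downward; lengths in m; the calibration is good to about 2 mm. A picture is of the moment at which its call begins. There is no depth.
- env.close_job(): hands the job in, once; it reports no verdict.
The state is a dict: "time_s": time; "q": joint angles; "qvel": joint speeds; "joint_efforts": joint torques, N m; "position": TCP position; "tool_rot": TCP orientation; "ft_force": force on the tool from outside, world axes, zero at the start; "wrist_torque": the same for the moment, N m; "grip_width": finger opening in m.
Only numpy, scipy, OpenCV 4.12 (cv2) and the standard library are available. Lean on these libraries where they do the work, as an engineer would, in place of code of your own. Each camera call takes 0.05 s, during which the arm holds its last target.

## Working session

There is one attempt and no reset: what is moved stays moved. The work goes in short steps, Python scripts to look and compute and a tool call to move; the robot and the scene stay as the last step left them, time stands still between calls to the robot, and variables do not carry over. Pictures are saved under pics/ and viewed, and the job is handed in when it is done.

Besides the shell and the picture viewer there is one more tool, called after "Request:" by a JSON object that holds its "api" and its "payload", one argument or row to a line. carry_out: Moves the arm, as the interface text tells. Its arguments: {"type":"object","properties":{"targets":{"type":"array"},"squeeze":{"type":"number"}},"required":["targets"]}

```bash
mkdir -p pics; python3 - <<'E'
from rig import env,get_image
import cv2,pickle
o=env.observe();print(o)
for n in("scene","top"):
    d=get_image(n);pickle.dump(d,open(n+"0.pkl","wb"));cv2.imwrite(f"pics/{n}0.png",cv2.resize(d["img"][:,:,::-1],(800,600),interpolation=cv2.INTER_CUBIC));print(n,d["fx"],d["fy"],d["cx"],d["cy"],d["rvec"],d["tvec"])
E
```

```text
{'time_s': 0.0, 'q': array([ 5.42401328e+01,  2.18405009e+01,  7.43857639e+01,  2.42619957e-04,
        8.38578676e+01, -1.23341945e+01]), 'qvel': array([-0.01930405,  0.02682864,  0.05508186,  0.04242461, -0.01531873,
        0.11079091]), 'joint_efforts': array([ 5.40407927e-04, -4.48462951e+01, -2.31274635e+01, -1.41132750e-04,
        4.77865135e-03,  1.59268336e-05]), 'position': array([0.21848468, 0.50445041, 0.25271039]), 'tool_rot': array([[ 9.17576264e-01, -8.61525551e-04,  3.97558873e-01],
       [-3.97559679e-01, -1.18909548e-03,  9.17575549e-01],
       [-3.17779323e-04, -9.99998922e-01, -1.43359361e-03]]), 'ft_force': array([-0.43434246,  0.23469447, -0.5791189 ]), 'wrist_torque': array([-0.00811035,  0.01782896, -0.08576671]), 'grip_width': 0.08528502850893006}
scene 530.9374024905376 530.9374024905376 285.0368546119717 214.9495142003767 [ 0.97775825 -2.24604415  1.27955777] [0.3775133  0.30843422 1.43790035]
top 417.1509183438811 417.1509183438811 277.6661268208304 205.1588452071422 [ 2.17054846 -2.18793066  0.06743429] [0.01333756 0.5360392  1.30259046]
```

View pics/scene0.png

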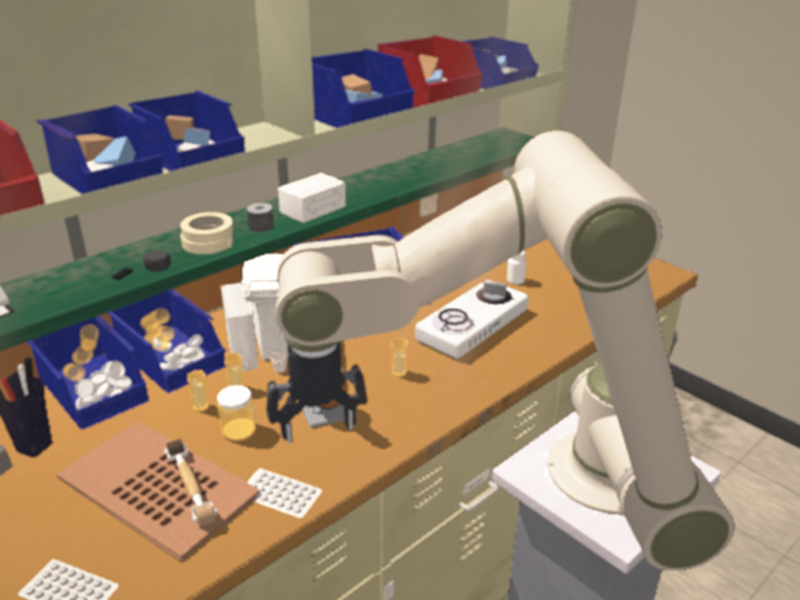

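View pics/top0.png

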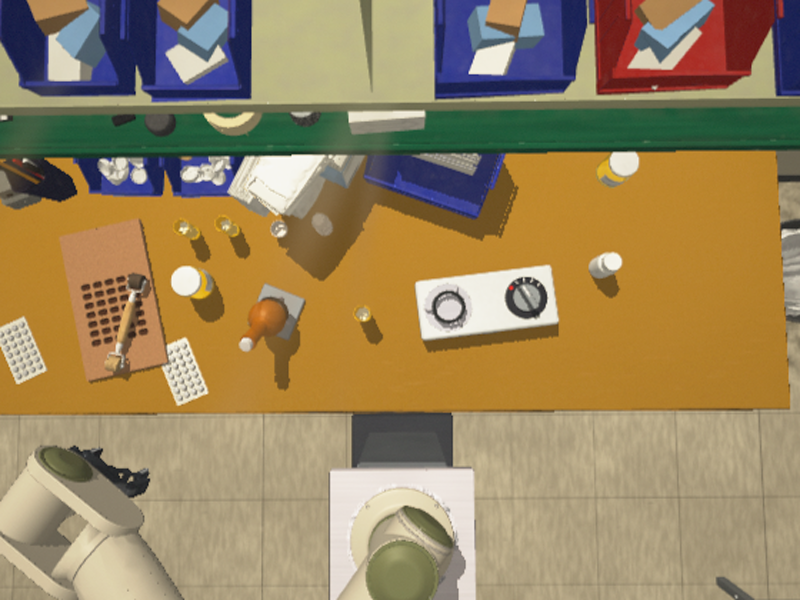

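```bash
python3 - <<'E'
import cv2,pickle
d=pickle.load(open("top0.pkl","rb"))["img"][:,:,::-1]
# crops 
a=d[190:260,160:275];cv2.imwrite("pics/a.png",cv2.resize(a,None,fx=6.9,fy=6.9,interpolation=cv2.INTER_CUBIC))
b=d[175:250,280:400];cv2.imwrite("pics/b.png",cv2.resize(b,None,fx=6.6,fy=6.6,interpolation=cv2.INTER_CUBIC))
E
cat > h.py <<'E'
import cv2,pickle,numpy as np
def load(f): return pickle.load(open(f,"rb"))
def KRT(d):
    K=np.array([[d["fx"],0,d["cx"]],[0,d["fy"],d["cy"]],[0,0,1]]);R=cv2.Rodrigues(np.array(d["rvec"],float))[0];return K,R,np.array(d["tvec"],float)
def back(d,u,v,z):
    K,R,t=KRT(d);r=R.T@np.linalg.inv(K)@np.array([u,v,1]);c=-R.T@t;return c+r*(z-c[2])/r[2]
def proj(d,P):
    K,R,t=KRT(d);p=(np.atleast_2d(P)@R.T+t)@K.T;return p[:,:2]/p[:,2:]
E
python3 -c "
from h import *
for n in('top','scene'):
  d=load(n+'0.pkl');K,R,t=KRT(d);print(n,-R.T@t,R[2])"
```

```text
top [ 0.44017821 -0.00473799  1.33808764] [ 0.07257317  0.01043749 -0.99730847]
scene [-0.50748206  1.02373816  0.99981374] [ 0.61590201 -0.59545291 -0.51584934]
```

View pics/a.png

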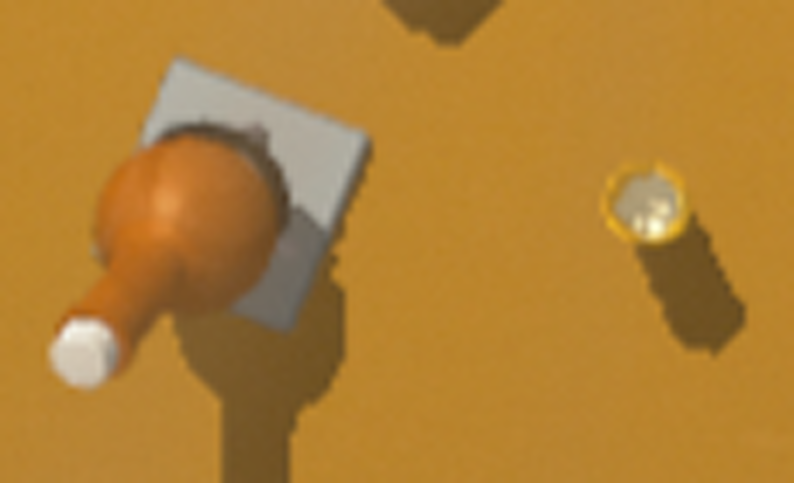

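View pics/b.png

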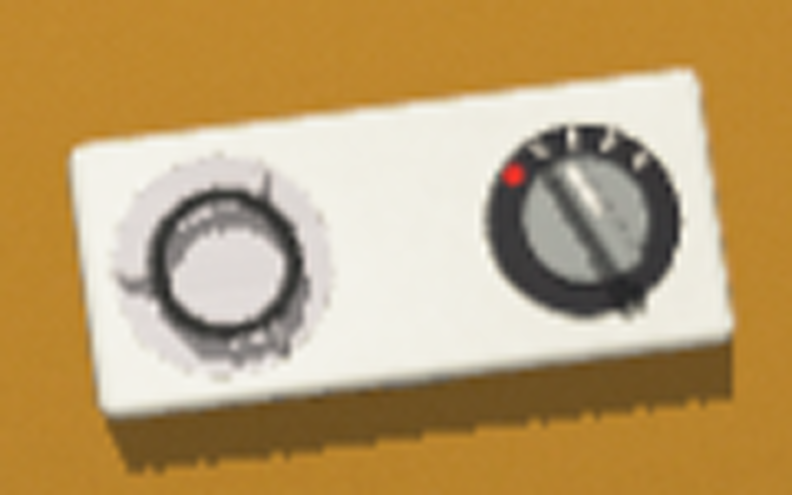

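```bash
python3 - <<'E'
from h import *
d=load("top0.pkl")
A=lambda x,y:(x/6.9+160-.43,y/6.9+190-.43)
B=lambda x,y:(x/6.6+280-.42,y/6.6+175-.42)
cs=[back(d,*A(x,y),.01) for x,y in[(178,58),(370,135),(292,330)]];print(np.round(cs,4));print([np.linalg.norm(cs[i]-cs[i+1]) for i in(0,1)]);print("rest c",(cs[0]+cs[2])/2, "edge ang",[np.degrees(np.arctan2(*(cs[i+1]-cs[i])[[1,0]])) for i in (0,1)])
for z in(.06,.067,.075,.09): 
    c=back(d,*A(192,222),z);print(z,c)
    for az in range(190,240,10):
        a=np.array([np.sin(np.radians(35))*np.cos(np.radians(az)),np.sin(np.radians(35))*np.sin(np.radians(az)),np.cos(np.radians(35))])
        p=proj(d,c+.11*a)[0];print("  ",az,(p[0]-159.57)*6.9,(p[1]-189.57)*6.9)
h=[back(d,*B(x,y),.05) for x,y in[(75,148),(695,70),(733,330),(103,412)]];h=np.array(h);print(np.round(h,4),[np.linalg.norm(h[i]-h[(i+1)%4]) for i in range(4)],h.mean(0))
print([np.degrees(np.arctan2(*(h[(i+1)%4]-h[i])[[1,0]])) for i in range(4)])
print("ring",back(d,*B(227,262),.068)); 
print("knobdisc",back(d,*B(585,220),.058),"top bar ends")
print("vial",back(d,*A(645,203),.084)); print("pill",back(d,610/800*560,262/600*420,.088),"jar",back(d,186*.7,282*.7,.092))
E
```

```text
[[0.5624 0.3047 0.01  ]
 [0.5258 0.2153 0.01  ]
 [0.436  0.251  0.01  ]]
[np.float64(0.09663025089499905), np.float64(0.09660974689008808)]
rest c [0.49920388 0.27785688 0.01      ] edge ang [np.float64(-112.23594116721254), np.float64(158.3192398824313)]
0.06 [0.48444677 0.28621387 0.06      ]
   190 167.7058849106945 365.38882823713715
   200 193.474182085059 358.26588468735775
   210 217.68413046240929 346.77151231660184
   220 239.59312941983654 331.2612649814676
   230 258.53103468527235 312.2146989995738
0.067 [0.48420432 0.28462034 0.067     ]
   190 167.5613762493154 366.2417478659881
   200 193.48295024947146 359.076369153882
   210 217.83686474767174 347.51348361995935
   220 239.87606139836592 331.91080213640333
   230 258.9263869744795 312.75078847929313
0.075 [0.48392723 0.28279917 0.075     ]
   190 167.39410398927734 367.2290229025664
   200 193.49309960069746 360.01452349575914
   210 218.0136577367368 348.372330239076
   220 240.20355953306657 332.66265142458053
   230 259.38401096678336 313.37131709298393
0.09 [0.48340768 0.27938448 0.09      ]
   190 167.0742164888862 369.1170642525061
   200 193.51250894772593 361.8086246931984
   210 218.35175057398936 350.01475900142555
   220 240.8298518648846 334.1004533354195
   230 260.25914285260086 314.55797772493486
[[ 0.5589 -0.0326  0.05  ]
 [ 0.5932 -0.3239  0.05  ]
 [ 0.4711 -0.3384  0.05  ]
 [ 0.4352 -0.0444  0.05  ]] [np.float64(0.2933132801284382), np.float64(0.122929897455369), np.float64(0.29613260187180557), np.float64(0.12427697859309426)] [ 0.51459091 -0.18483252  0.05      ]
[np.float64(-83.29213773316309), np.float64(-173.23819535117), np.float64(96.96282897968926), np.float64(5.462673551591627)]
ring [ 0.50383677 -0.10179939  0.068     ]
knobdisc [ 0.52252846 -0.26910091  0.058     ] top bar ends
vial [0.49032821 0.08278355 0.084     ]
pill [ 0.59292855 -0.44081073  0.088     ] jar [0.55799767 0.45216186 0.092     ]
```

```bash
cat > mod.py <<'E'
from h import *
def ax(az,t=35): az,t=np.radians([az,t]);return np.array([np.sin(t)*np.cos(az),np.sin(t)*np.sin(az),np.cos(t)])
E
python3 - <<'E'
from mod import *
d=load("top0.pkl")
for az in(145,150,155,158,162):
    c=back(d,192/6.9+159.57,222/6.9+189.57,.067);p=proj(d,c+.11*ax(az))[0];print(az,(p[0]-159.57)*6.9,(p[1]-189.57)*6.9)
# use rest-centre-based ball
c=np.array([.4992,.2779,.0426])+.03*ax(158);print(c,(proj(d,c)[0]-[159.57,189.57])*6.9)
K,R,t=KRT(d)
def sph(c,r=.04):
    # outline ellipse bbox
    P=[]
    v=c-(-R.T@t);D=np.linalg.norm(v);v/=D
    u=np.cross(v,[0,1,0]);u/=np.linalg.norm(u);w=np.cross(v,u)
    cc=c-v*r*r/D;rr=r*np.sqrt(1-r*r/D/D)
    th=np.linspace(0,6.28,60)[:,None]
    return proj(d,cc+rr*(np.cos(th)*u+np.sin(th)*w))
q=(sph(c)-[159.57,189.57])*6.9;print(q.min(0),q.max(0))
E
```

```text
145 53.12767174690939 341.5151271416752
150 64.3314221965676 348.66504196068615
155 76.1353394515242 354.7958954918126
158 83.46835798398276 357.9650659827812
162 93.49627134687763 361.57775610408385
[0.48324568 0.28434597 0.06717456] [192.51152538 224.14907449]
[ 99.39786891 133.74776886] [284.40276367 314.71900607]
```

Request:
{"api": "carry_out", "payload": {
  "targets": [
    [[0, 40, -45, 10, -3, -6, 0], [0, 80, -90, 10, -5, -13, 0], [0, 120, -130, 0, -8, -20, 0], [0, 150, -165, -10, -11, -26, 0], [0, 164, -179, -30, -13.4, -32.3, 0], [0, 164, -179, -30, -13.4, -32.3, 0], [0, 164, -179, -30, -13.4, -32.3, 0], [0, 164, -179, -30, -13.4, -32.3, 0], [0, 164, -179, -30, -13.4, -32.3, 0], [0, 164, -179, -30, -13.4, -32.3, 0]]
  ],
  "squeeze": 40
}}

```text
time_s: 0.93
position: [0.3824, 0.3265, 0.2238]
tool_rot: [[0.751, 0.53, 0.394], [-0.328, -0.218, 0.919], [0.573, -0.819, 0.01]]
ft_force: [-0.0, 0.5, -0.7]
grip_width: 0.0854
```

```bash
cat > snap.py <<'E'
import sys,pickle,cv2
from rig import env,get_image
# snap.py tag cam x0 y0 x1 y1 ...
tag=sys.argv[1];a=sys.argv[2:]
o=env.observe();print(o["time_s"],o["position"].round(4),o["tool_rot"].round(3).tolist(),o["ft_force"].round(1),o["grip_width"].round(4),o["q"].round(1))
while a:
    n=a[0];x0,y0,x1,y1=map(int,a[1:5]);a=a[5:]
    d=get_image(n);pickle.dump(d,open(f"{tag}_{n}.pkl","wb"))
    f=min(800/(x1-x0),600/(y1-y0));print(n,"scale",f)
    cv2.imwrite(f"pics/{tag}_{n}.png",cv2.resize(d["img"][y0:y1,x0:x1,::-1],None,fx=f,fy=f,interpolation=cv2.INTER_CUBIC))
E
python3 snap.py p1 scene 120 180 300 315 top 140 150 300 270
```

```text
Traceback (most recent call last):
  File "snap.py", line 5, in <module>
    o=env.observe();print(o["time_s"],o["position"].round(4),o["tool_rot"].round(3).tolist(),o["ft_force"].round(1),o["grip_width"].round(4),o["q"].round(1))
                                                                                                                    ^^^^^^^^^^^^^^^^^^^^^
AttributeError: 'float' object has no attribute 'round'
```

```bash
sed -i 's/o\["grip_width"\].round(4)/round(o["grip_width"],4)/' snap.py; python3 snap.py p1 scene 120 180 300 315 top 140 150 300 270
```

```text
0.9333 [0.3824 0.3265 0.2238] [[0.751, 0.53, 0.394], [-0.328, -0.218, 0.919], [0.573, -0.819, 0.01]] [-0.   0.5 -0.7] 0.0854 [ 40.8  16.8  95.2 -37.7  56.8  -7.7]
scene scale 4.444444444444445
top scale 5.0
```

View pics/p1_scene.png

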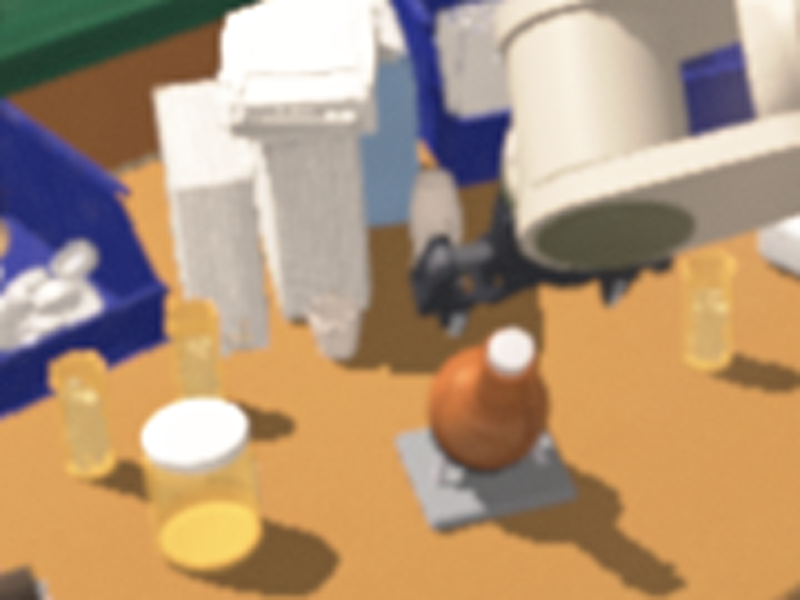

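View pics/p1_top.png

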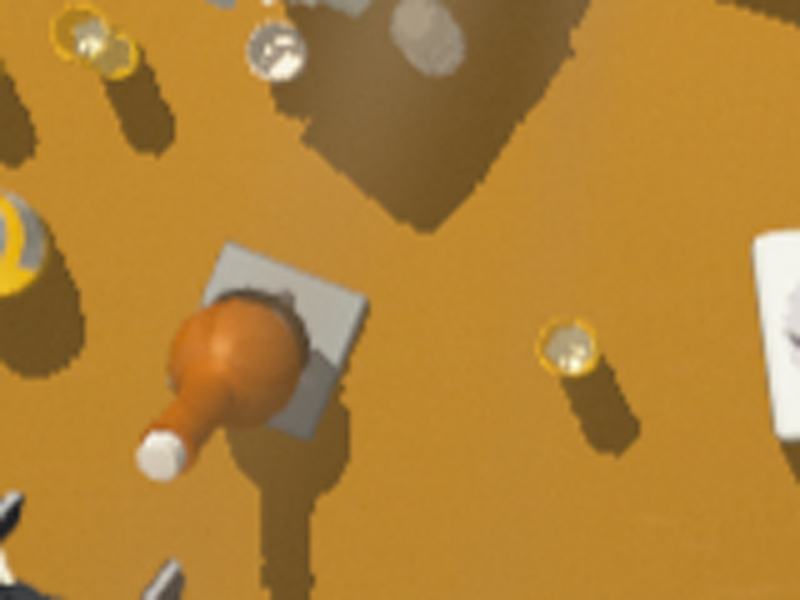

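```bash
python3 - <<'E'
from mod import *
d=load("p1_scene.pkl");t=load("p1_top.pkl")
C=np.array([.4838,.2845,.067]);a=ax(157.5)
for P in(C,C+.11*a,C+.105*a): print((proj(d,P)[0]-[120,180]+.39)*4.444,(proj(t,P)[0]-[140,150]+.4)*5)
E
```

```text
[487.70671503 408.76790778] [239.17163495 361.38016092]
[510.54591855 349.33639367] [159.64440885 459.59751881]
[509.44116505 352.21115125] [163.53270713 454.79541012]
```

Request:
{"api": "carry_out", "payload": {
  "targets": [
    [[0, 13, -5, -20, 0, 0, 0], [0, 26, -10, -40, 0, 0, 0], [0, 36, -15, -56, 0, 0, 0], [0, 46, -19, -71, 0, 0, 0], [0, 54, -22, -84, 0, 0, 0], [0, 60, -25, -93, 0, 0, 0], [0, 64, -26, -99, 0, 0, 0], [0, 64, -26, -99, 0, 0, 0], [0, 64, -26, -99, 0, 0, 0], [0, 64, -26, -99, 0, 0, 0]]
  ]
}}

```text
time_s: 1.87
position: [0.4465, 0.3001, 0.1251]
tool_rot: [[0.75, 0.53, 0.394], [-0.328, -0.219, 0.919], [0.574, -0.819, 0.01]]
ft_force: [0.2, 0.7, 0.5]
grip_width: 0.0852
```

```bash
python3 snap.py p2 scene 180 220 280 295 top 150 190 230 250
```

```text
1.8667 [0.4465 0.3001 0.1251] [[0.75, 0.53, 0.394], [-0.328, -0.219, 0.919], [0.574, -0.819, 0.01]] [0.2 0.7 0.5] 0.0852 [ 33.3  26.7  99.9 -45.6  41.6  -1.5]
scene scale 8.0
top scale 10.0
```

View pics/p2_scene.png

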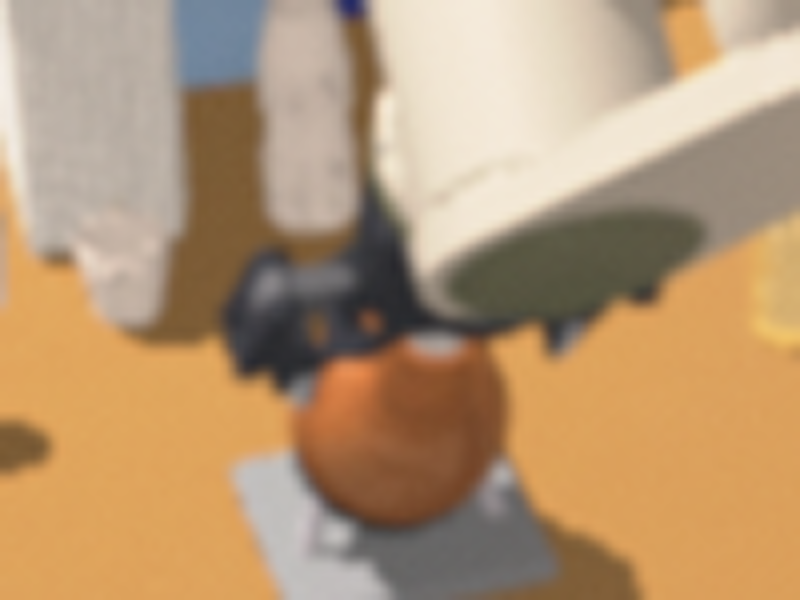

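View pics/p2_top.png

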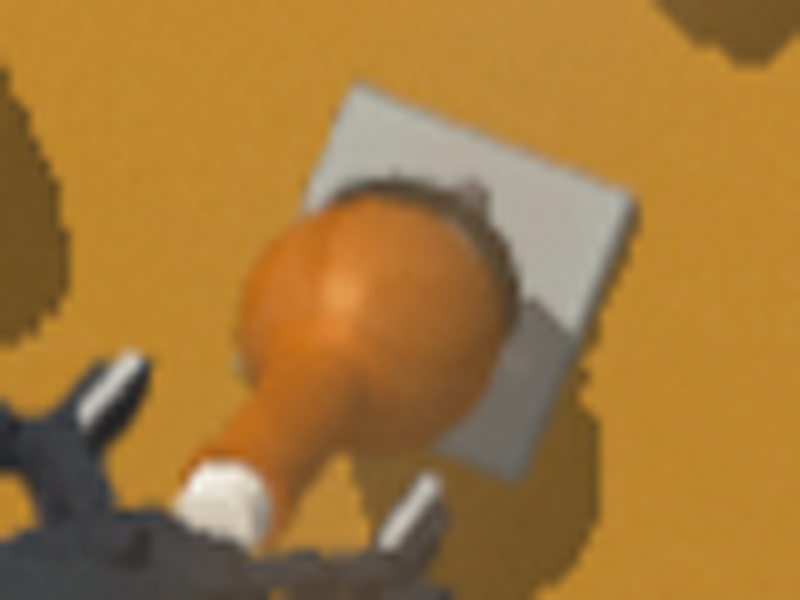

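Request:
{"api": "carry_out", "payload": {
  "targets": [
    [[0.3, 0, 0, 0, 0, 0, 0], [0.45, 0, 0, 0, 0, 0, 0], [0.55, 0, 0, 0, 0, 0, 0], [0.65, 0, 0, 0, 0, 0, 0], [0.75, 0, 0, 0, 0, 0, 0], [0.85, 0, 0, 0, 0, 0, 0], [1, 0, 0, 0, 0, 0, 0], [1, 0, 0, 0, 0, 0, 0], [1, 0, 0, 0, 0, 0, 0], [1, 0, 0, 0, 0, 0, 0], [1, 0, 0, 0, 0, 0, 0], [1, 0, 0, 0, 0, 0, 0]]
  ],
  "squeeze": 40
}}

```text
time_s: 2.97
position: [0.4466, 0.2997, 0.1244]
tool_rot: [[0.751, 0.53, 0.395], [-0.328, -0.22, 0.919], [0.573, -0.819, 0.009]]
ft_force: [-2.0, -0.0, 4.5]
grip_width: 0.0302
```

Request:
{"api": "carry_out", "payload": {
  "targets": [
    [[1, -3, 1, 5, 0, 0, 0], [1, -8, 3, 12, 0, 0, 0], [1, -14, 6, 22, 0, 0, 0], [1, -22, 9, 34, 0, 0, 0], [1, -30, 12, 47, 0, 0, 0], [1, -35, 14, 62, 0, 0, 0], [1, -35, 14, 80, 0, 0, 0], [1, -35, 14, 98, 0, 0, 0], [1, -35, 14, 110, 0, 0, 0], [1, -35, 14, 116, 0, 0, 0], [1, -35, 14, 116, 0, 0, 0]]
  ]
}}

```text
time_s: 3.88
position: [0.4115, 0.314, 0.2417]
tool_rot: [[0.75, 0.531, 0.395], [-0.329, -0.218, 0.919], [0.574, -0.819, 0.011]]
ft_force: [-0.1, 0.5, -1.2]
grip_width: 0.0302
```

```bash
python3 snap.py p3 scene 160 160 280 250 top 130 170 230 245
```

```text
3.8833 [0.4115 0.314  0.2417] [[0.75, 0.531, 0.395], [-0.329, -0.218, 0.919], [0.574, -0.819, 0.011]] [-0.1  0.5 -1.2] 0.0302 [ 37.2  16.3  92.6 -36.   57.3 -13.1]
scene scale 6.666666666666667
top scale 8.0
```

View pics/p3_scene.png

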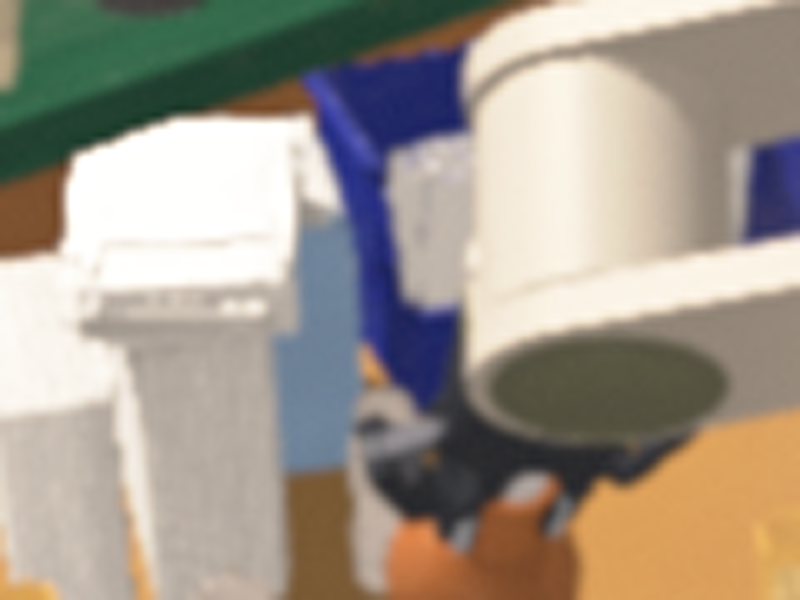

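View pics/p3_top.png

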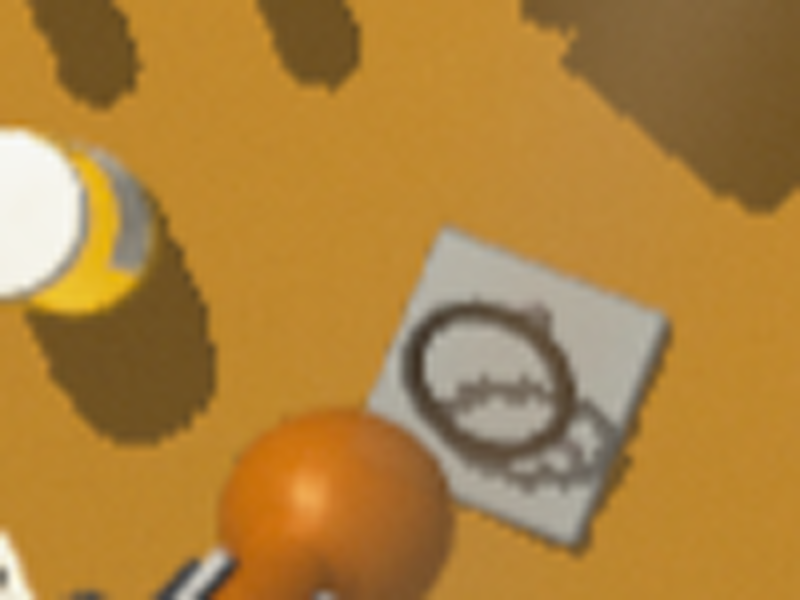

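```bash
python3 - <<'E'
from mod import *
t=load("p3_top.pkl");s=load("p3_scene.pkl")
P=np.array([.4115,.314,.2417])+.07*np.array([.531,-.218,-.819]);print(P)
print((proj(t,P)[0]-[130,170]+.44)*8,(proj(s,P)[0]-[160,160]+.42)*6.667)
E
```

```text
[0.44867 0.29874 0.18437]
[344.16769134 509.40147594] [480.48144539 568.81995933]
```

Request:
{"api": "carry_out", "payload": {
  "targets": [
    [[1, 2, -8, 2, 1, 2, 0], [1, 5, -24, 4, 2, 4, 0], [1, 10, -46, 6, 3, 7, 0], [1, 17, -74, 8, 4, 10, 0], [1, 24, -106, 10, 5, 13, 0], [1, 31, -140, 10, 6.5, 16, 0], [1, 39, -175, 10, 8, 19, 0], [1, 47, -210, 10, 9, 22, 0], [1, 55, -245, 10, 10, 25, 0], [1, 62, -280, 10, 11, 27, 0], [1, 69, -313, 10, 12, 29, 0], [1, 76, -343, 10, 13, 31, 0], [1, 82, -369, 10, 13.4, 32.3, 0], [1, 87, -390, 10, 13.4, 32.3, 0], [1, 90, -404, 10, 13.4, 32.3, 0], [1, 92, -412, 10, 13.4, 32.3, 0], [1, 92.5, -415, 10, 13.4, 32.3, 0], [1, 92.5, -415, 10, 13.4, 32.3, 0], [1, 92.5, -415, 10, 13.4, 32.3, 0]]
  ]
}}

```text
time_s: 5.57
position: [0.5038, -0.1003, 0.2503]
tool_rot: [[0.918, -0.0, 0.397], [-0.397, 0.0, 0.918], [-0.0, -1.0, 0.0]]
ft_force: [0.4, -0.5, -0.8]
grip_width: 0.0298
```

```bash
python3 snap.py p4 scene 260 150 400 255 top 280 160 400 250
```

```text
5.5667 [ 0.5038 -0.1003  0.2503] [[0.918, -0.0, 0.397], [-0.397, 0.0, 0.918], [-0.0, -1.0, 0.0]] [ 0.4 -0.5 -0.8] 0.0298 [-24.5  18.3  80.3   0.   81.4 -91.1]
scene scale 5.714285714285714
top scale 6.666666666666667
```

View pics/p4_scene.png

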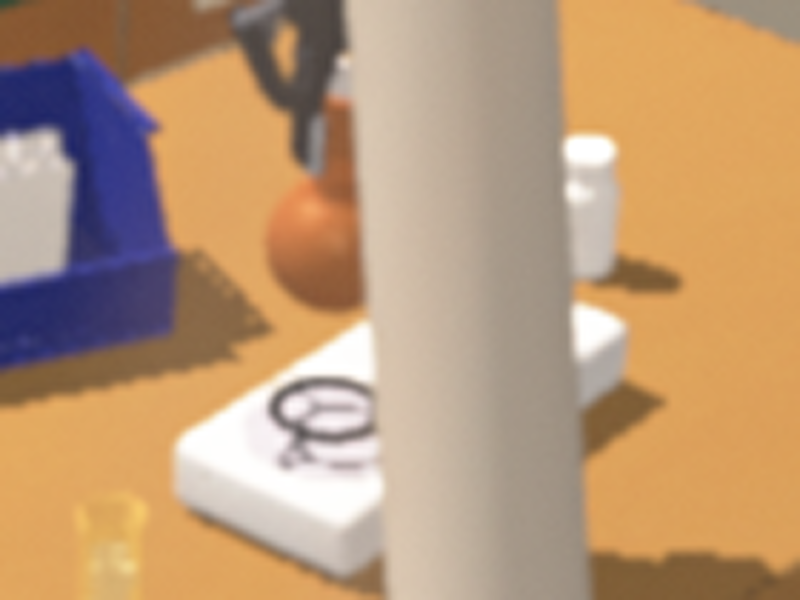

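View pics/p4_top.png

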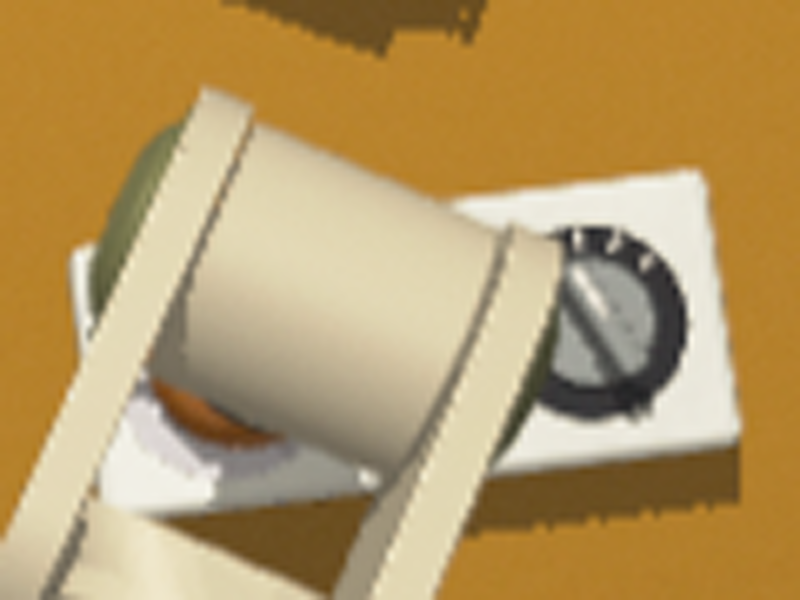

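```bash
cat >> mod.py <<'E'
def sph(d,c,r=.04):
    K,R,t=KRT(d);c=np.array(c,float);v=c+R.T@t;D=np.linalg.norm(v);v=v/D
    u=np.cross(v,[0,1,0.1]);u/=np.linalg.norm(u);w=np.cross(v,u)
    cc=c-v*r*r/D;rr=r*np.sqrt(1-r*r/D/D);th=np.linspace(0,6.28,90)[:,None]
    return proj(d,cc+rr*(np.cos(th)*u+np.sin(th)*w))
def circ(d,c,r):
    th=np.linspace(0,6.28,90);return proj(d,np.array(c)+r*np.c_[np.cos(th),np.sin(th),0*th])
E
python3 - <<'E'
from mod import *
s=load("p4_scene.pkl");f=5.714;o=np.array([260,150])-.41
t=load("p4_top.pkl");ft=6.667;ot=np.array([280,160])-.42
C=np.array([.5038,-.1003,.1803])
q=(sph(s,C)-o)*f;print("ball",q.min(0),q.max(0)); q=(sph(t,C)-ot)*ft;print("top ball",q.min(0),q.max(0))
for z in(.064,.072):
  print("ring out",[((circ(s,(.5045,-.101,z),r)-o)*f).min(0).tolist()+((circ(s,(.5045,-.101,z),r)-o)*f).max(0).tolist() for r in(.036,)])
# ring bead torus outline approx
t0=load("top0.pkl");q=(circ(t0,(.5045,-.101,.068),.036)-[279.58,174.58])*6.6;print(q.min(0),q.max(0))
im=s["img"][:,:,::-1];cv2.imwrite("pics/p4s2.png",cv2.resize(im[160:240,295:345],None,fx=7.4,fy=7.4,interpolation=cv2.INTER_CUBIC))
E
```

```text
ball [263.23439459 171.6308134 ] [405.03974005 313.30150193]
top ball [149.93710724 255.05831395] [342.93709921 447.22875407]
ring out [[262.88084237800996, 384.40463561369796, 385.9872112348652, 449.3871569660554]]
ring out [[263.37592935828025, 372.89618133004933, 386.7701432007015, 437.62541024129445]]
[147.17917378 182.80068592] [303.32748959 338.6440075 ]
```

View pics/p4s2.png

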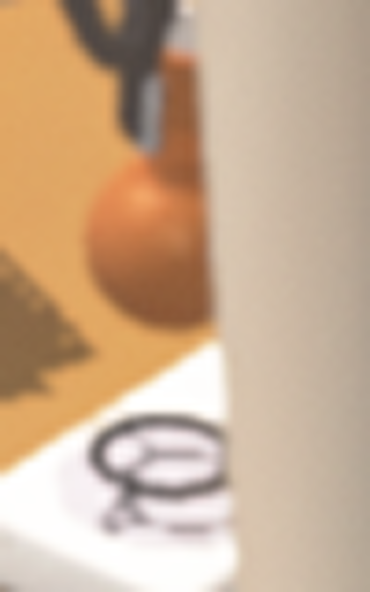

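Request:
{"api": "carry_out", "payload": {
  "targets": [
    [[1, 0, 0, -6, 0, 0, 0], [1, 0, 0, -18, 0, 0, 0], [1, 0, 0, -32, 0, 0, 0], [1, 0, 0, -46, 0, 0, 0], [1, 0, 0, -58, 0, 0, 0], [1, 0, 0, -66, 0, 0, 0], [1, 0, 0, -72, 0, 0, 0], [1, 0, 0, -74, 0, 0, 0], [1, 0, 0, -74, 0, 0, 0], [1, 0, 0, -74, 0, 0, 0]]
  ]
}}

```text
time_s: 6.5
position: [0.5044, -0.1014, 0.1768]
tool_rot: [[0.918, 0.001, 0.397], [-0.397, -0.0, 0.918], [0.001, -1.0, -0.0]]
ft_force: [0.7, -0.0, -1.9]
grip_width: 0.0302
```

```bash
python3 snap.py p5 scene 290 160 350 240 top 280 160 400 250
```

```text
6.5 [ 0.5044 -0.1014  0.1768] [[0.918, 0.001, 0.397], [-0.397, -0.0, 0.918], [0.001, -1.0, -0.0]] [ 0.7 -0.  -1.9] 0.0302 [-24.6  22.4  87.2  -0.   70.4 -91.1]
scene scale 7.5
top scale 6.666666666666667
```

View pics/p5_scene.png

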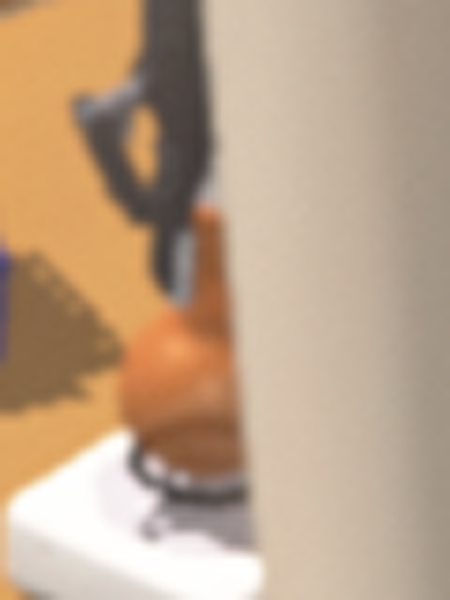

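View pics/p5_top.png

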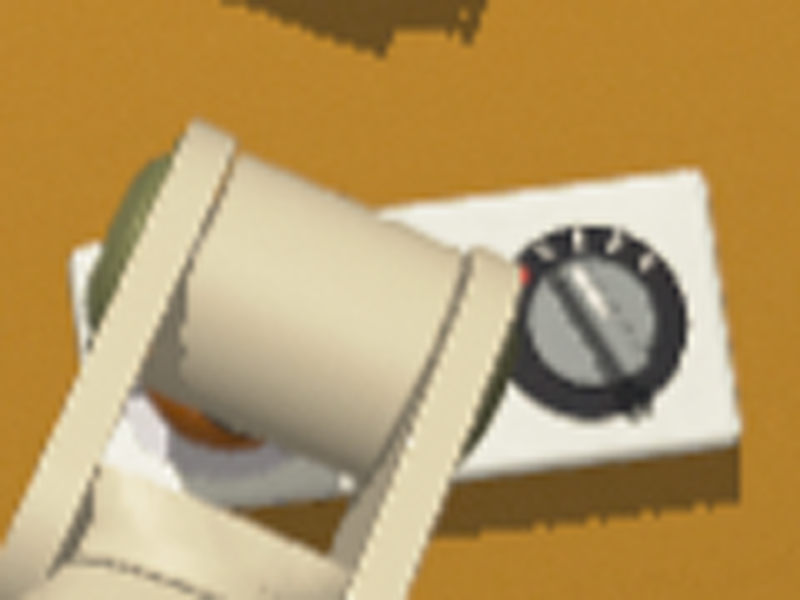

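Looks centred above the ring. Down in small steps.

Request:
{"api": "carry_out", "payload": {
  "targets": [
    [[1, 0, 0, -2, 0, 0, 0], [1, 0, 0, -3.5, 0, 0, 0], [1, 0, 0, -5, 0, 0, 0], [1, 0, 0, -6, 0, 0, 0], [1, 0, 0, -6, 0, 0, 0], [1, 0, 0, -6, 0, 0, 0]]
  ]
}}

```text
time_s: 7.1
position: [0.5043, -0.1016, 0.1706]
tool_rot: [[0.918, 0.001, 0.398], [-0.398, -0.001, 0.918], [0.001, -1.0, -0.0]]
ft_force: [-0.4, -0.7, 1.8]
grip_width: 0.03
```

Request:
{"api": "carry_out", "payload": {
  "targets": [
    [[1, 0, 0, -0.7, 0, 0, 0], [1, 0, 0, -1.4, 0, 0, 0], [1, 0, 0, -1.4, 0, 0, 0], [1, 0, 0, -1.4, 0, 0, 0]]
  ]
}}

```text
time_s: 7.43
position: [0.5047, -0.102, 0.17]
tool_rot: [[0.918, 0.002, 0.398], [-0.398, -0.002, 0.918], [0.003, -1.0, -0.001]]
ft_force: [-0.4, -3.9, 9.2]
grip_width: 0.0302
```

Request:
{"api": "carry_out", "payload": {
  "targets": [
    [[1, 0, -1, 0, 0, 0, 0], [1, 0, -1, 0, 0, 0, 0], [1, 0, -1, 0, 0, 0, 0], [1, 0, -1, 0, 0, 0, 0]]
  ]
}}

```text
time_s: 7.77
position: [0.5045, -0.1027, 0.1695]
tool_rot: [[0.918, 0.001, 0.398], [-0.398, -0.001, 0.918], [0.002, -1.0, -0.0]]
ft_force: [-0.3, -2.3, 5.5]
grip_width: 0.0302
```

Request:
{"api": "carry_out", "payload": {
  "targets": [
    [[1, 0, -1, -0.3, 0, 0, 0], [1, 0, -1.2, -0.5, 0, 0, 0], [1, 0, -1.2, -0.5, 0, 0, 0], [1, 0, -1.2, -0.5, 0, 0, 0]]
  ]
}}

```text
time_s: 8.1
position: [0.5046, -0.1034, 0.1693]
tool_rot: [[0.918, 0.002, 0.397], [-0.397, -0.0, 0.918], [0.002, -1.0, 0.001]]
ft_force: [-0.8, 0.2, 8.5]
grip_width: 0.0302
```

```bash
python3 snap.py p6 scene 290 160 350 240
```

```text
8.1 [ 0.5046 -0.1034  0.1693] [[0.918, 0.002, 0.397], [-0.397, -0.0, 0.918], [0.002, -1.0, 0.001]] [-0.8  0.2  8.5] 0.0302 [-24.8  22.9  87.7   0.   69.3 -91.4]
scene scale 7.5
```

View pics/p6_scene.png

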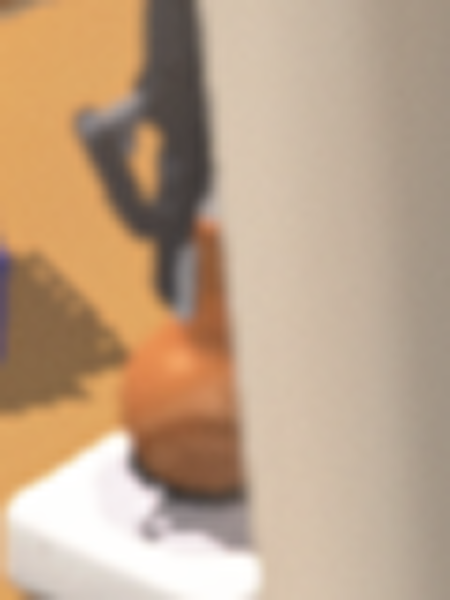

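Request:
{"api": "carry_out", "payload": {
  "targets": [
    [[1, 0, 0, 0.5, 0, 0, 0], [1, 0, 0, 0.6, 0, 0, 0], [0.62, 0, 0, 0.6, 0, 0, 0], [0.6, 0, 0, 0.6, 0, 0, 0], [0.55, 0, 0, 0.6, 0, 0, 0], [0.45, 0, 0, 0.6, 0, 0, 0], [0.3, 0, 0, 0.6, 0, 0, 0], [0, 0, 0, 0.6, 0, 0, 0], [0, 0, 0, 0.6, 0, 0, 0], [0, 0, 0, 0.6, 0, 0, 0], [0, 0, 0, 0.6, 0, 0, 0], [0, 0, 0, 0.6, 0, 0, 0]]
  ]
}}

```text
time_s: 9.15
position: [0.5041, -0.1035, 0.169]
tool_rot: [[0.918, 0.0, 0.398], [-0.398, 0.0, 0.918], [0.0, -1.0, 0.0]]
ft_force: [0.7, -1.0, 0.2]
grip_width: 0.0853
```

Request:
{"api": "carry_out", "payload": {
  "targets": [
    [[0, 0, 0, 8, 0, 0, 0], [0, 0, 0, 22, 0, 0, 0], [0, 0, 0, 42, 0, 0, 0], [0, 0, 0, 70, 0, 0, 0], [0, 0, 0, 95, 0, 0, 0], [0, -8, 20, 110, 0, 0, 0], [0, -20, 55, 115, 0, 0, 0], [0, -32, 92, 115, 0, 0, 0], [0, -45, 130, 115, 0, 0, 0], [0, -57, 168, 115, 0, 0, 0], [0, -70, 206, 115, 0, 0, 0], [0, -82, 244, 115, 0, 0, 0], [0, -95, 280, 115, 0, 0, 0], [0, -105, 310, 115, 0, 0, 0], [0, -110, 330, 115, 0, 0, 0], [0, -110, 340, 115, 0, 0, 0], [0, -110, 340, 115, 0, 0, 0]]
  ]
}}

```text
time_s: 10.57
position: [0.3939, 0.2378, 0.2845]
tool_rot: [[0.919, 0.001, 0.395], [-0.395, 0.0, 0.919], [0.001, -1.0, 0.001]]
ft_force: [0.5, 0.4, 0.1]
grip_width: 0.0855
```

```bash
python3 snap.py p7 scene 280 170 380 245 top 280 165 400 255
```

```text
10.5667 [0.3939 0.2378 0.2845] [[0.919, 0.001, 0.395], [-0.395, 0.0, 0.919], [0.001, -1.0, 0.001]] [0.5 0.4 0.1] 0.0855 [ 16.3  11.3  84.3   0.   84.4 -50.4]
scene scale 8.0
top scale 6.666666666666667
```

View pics/p7_scene.png

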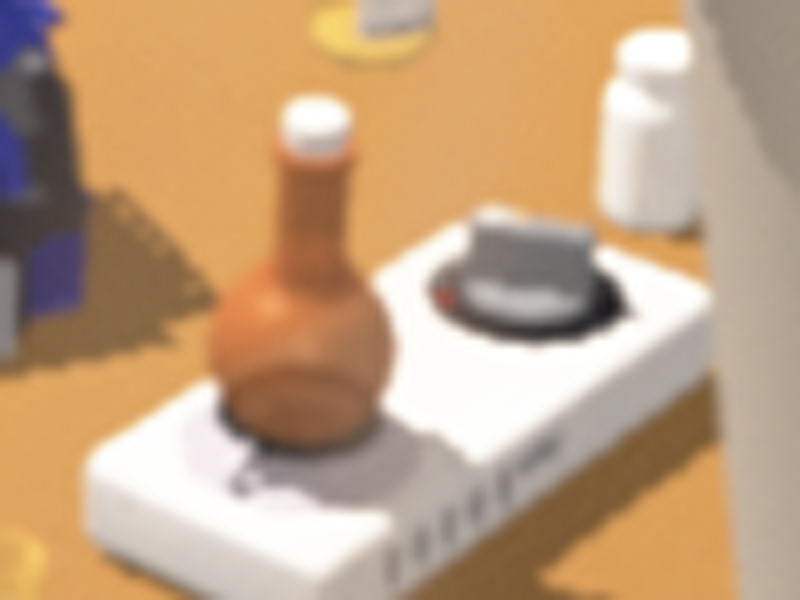

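View pics/p7_top.png

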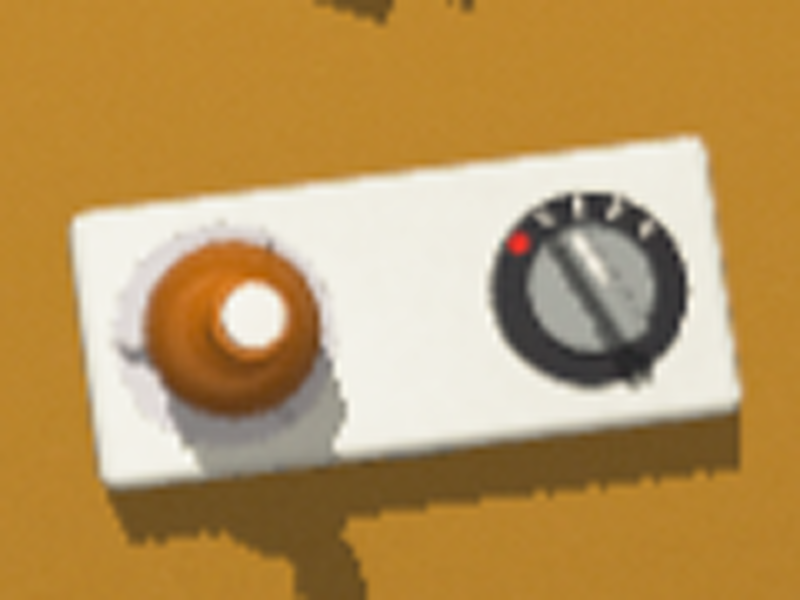

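```bash
python3 - <<'E'
from mod import *
from scipy.optimize import least_squares
t=load("p7_top.pkl");s=load("p7_scene.pkl")
ot=np.array([280,165])-.42;os_=np.array([280,170])-.44
def obs(p):
    C=np.array([p[0],p[1],.098]);a=np.array([p[2],p[3],1]);a/=np.linalg.norm(a);return C,a
def T(P):return (proj(t,P)[0]-ot)*6.667
def S(P):return (proj(s,P)[0]-os_)*8
for x,y in((.504,-.102),(.5035,-.103)):
    C=np.array([x,y,.098]);q=(sph(t,C)-ot)*6.667;r=(sph(s,C)-os_)*8
    print(q.min(0),q.max(0),"stop",T(C+[0,0,.11]));print(" S",r.min(0),r.max(0),S(C+[0,0,.11]),S(C+[0,0,.092]),S(C+[0,0,.06]))
C=np.array([.504,-.102,.098])
print("top d(stop)/5deg x,y",T(C+[.0096,0,.1096])-T(C+[0,0,.11]),T(C+[0,.0096,.1096])-T(C+[0,0,.11]))
print("scene",S(C+[.0096,0,.1096])-S(C+[0,0,.11]),S(C+[0,.0096,.1096])-S(C+[0,0,.11]))
E
```

```text
[145.02086372 237.85832443] [325.16915502 417.31293452] stop [255.89114623 313.46933564]
 S [204.09778014 256.36363409] [397.69886565 449.60718038] [313.79095107 117.50608202] [311.60288206 157.11140414] [307.77105825 226.46964464]
[147.27316321 238.95695288] [327.44110634 418.41979929] stop [258.37119629 314.6772042 ]
 S [206.65227944 256.01164185] [400.22850724 449.22379964] [316.41445871 117.1658891 ] [314.21252272 156.76640336] [310.35640483 226.11639908]
top d(stop)/5deg x,y [ -0.42796607 -23.4981456 ] [-23.70876146   0.24954928]
scene [-17.40820114  -7.43432398] [-16.58155244   8.35135259]
```

```bash
python3 - <<'E'
from mod import *
t=load("p7_top.pkl");s=load("p7_scene.pkl")
ctr=np.array([.5232,-.271])
def box(az):
    a=np.radians(az);u=np.array([np.cos(a),np.sin(a)]);v=np.array([-u[1],u[0]])
    return [np.r_[ctr+u*i*.029+v*j*.007,.088] for i,j in((1,1),(1,-1),(-1,-1),(-1,1))]
outs=[]
for d,(x0,y0,w,h) in((t,(345,185,45,45)),(s,(325,185,45,45))):
    f=16;im=cv2.resize(d["img"][y0:y0+h,x0:x0+w,::-1],None,fx=f/2,fy=f/2,interpolation=cv2.INTER_CUBIC);f=8
    raw=im.copy()
    q=((proj(d,box(31.5))-[x0,y0]+.44)*f).astype(np.int32);cv2.polylines(im,[q],True,(0,255,0),1);cv2.line(im,q[0],q[1],(255,0,255),1)
    q=((circ(d,np.r_[ctr,.058],.029)-[x0,y0]+.44)*f).astype(np.int32);cv2.polylines(im,[q],True,(255,255,0),1)
    outs.append(np.vstack([raw[:300],im[:300]]))
cv2.imwrite("pics/sel.png",np.hstack(outs))
E
```

```text
(no output)
```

View pics/sel.png

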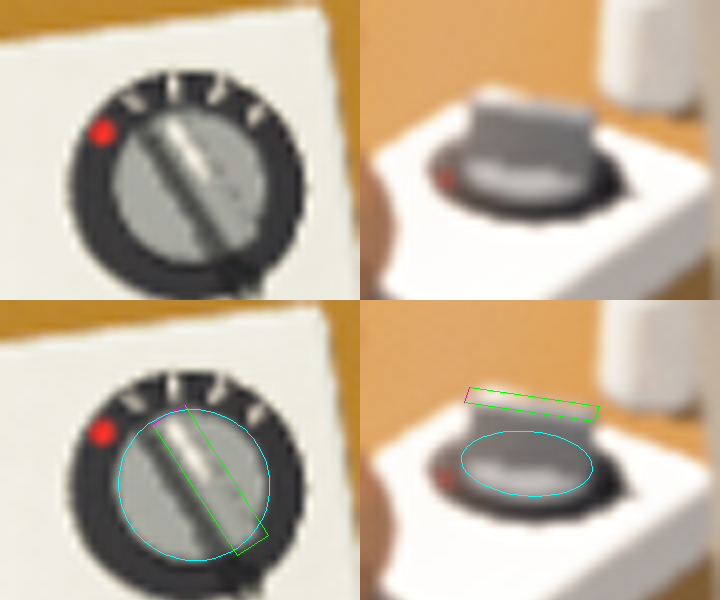

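Request:
{"api": "carry_out", "payload": {
  "targets": [
    [[0, 0, -10, 5, 0, 0, -5], [0, 0, -30, 10, 0, 0, -11], [0, 0, -60, 15, 0, 0, -18], [0, 2, -93, 20, 0, 0, -25], [0, 4, -126, 20, 0, 0, -32], [0, 6, -159, 20, 0, 0, -39], [0, 8, -192, 20, 0, 0, -46], [0, 10, -225, 20, 0, 0, -53], [0, 12, -258, 20, 0, 0, -60], [0, 15, -291, 20, 0, 0, -67], [0, 20, -324, 20, 0, 0, -74], [0, 28, -357, 20, 0, 0, -81], [0, 38, -390, 20, 0, 0, -88], [0, 50, -420, 20, 0, 0, -95], [0, 65, -447, 18, 0, 0, -102], [0, 82, -470, 14, 0, 0, -109], [0, 100, -488, 8, 0, 0, -115], [0, 116, -500, 2, 0, 0, -121], [0, 126, -506, -2, 0, 0, -125], [0, 128.5, -507, -4, 0, 0, -125]]
  ]
}}

```text
time_s: 12.33
position: [0.5225, -0.2732, 0.2786]
tool_rot: [[-0.855, -0.002, 0.519], [-0.519, 0.001, -0.855], [0.001, -1.0, -0.002]]
ft_force: [-0.1, 0.1, -0.3]
grip_width: 0.0853
```

Request:
{"api": "carry_out", "payload": {
  "targets": [
    [[0, 0, 0, 0, 0, 0, 0], [0, 0, 0, 0, 0, 0, 0], [0, 0, 0, 0, 0, 0, 0], [0, 0, 0, 0, 0, 0, 0]]
  ]
}}

```text
time_s: 12.67
position: [0.5221, -0.2703, 0.2808]
tool_rot: [[-0.851, 0.001, 0.524], [-0.524, -0.001, -0.851], [-0.0, -1.0, 0.001]]
ft_force: [-0.0, 0.4, -0.2]
grip_width: 0.0852
```

```bash
python3 snap.py p8 scene 280 170 400 260 top 280 165 400 255
```

```text
12.6667 [ 0.5221 -0.2703  0.2808] [[-0.851, 0.001, 0.524], [-0.524, -0.001, -0.851], [-0.0, -1.0, 0.001]] [-0.   0.4 -0.2] 0.0852 [-38.9  24.7  65.1  -0.   90.2  19.5]
scene scale 6.666666666666667
top scale 6.666666666666667
```

View pics/p8_scene.png

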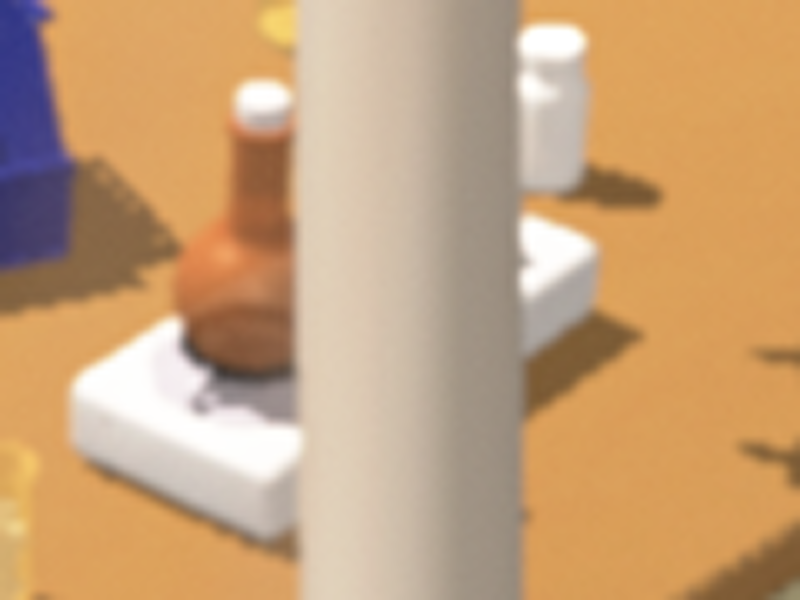

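View pics/p8_top.png

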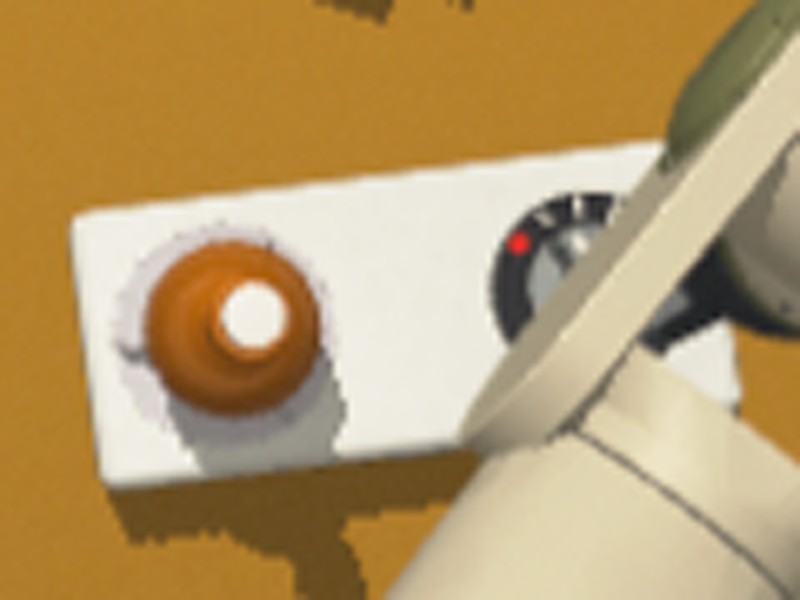

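Request:
{"api": "carry_out", "payload": {
  "targets": [
    [[0, 0, 0, -10, 0, 0, 0], [0, 0, 0, -28, 0, 0, 0], [0, 0, 0, -50, 0, 0, 0], [0, 0, 0, -75, 0, 0, 0], [0, 0, 0, -100, 0, 0, 0], [0, 0, 0, -125, 0, 0, 0], [0, 0, 0, -148, 0, 0, 0], [0, 0, 0, -168, 0, 0, 0], [0, 0, 0, -182, 0, 0, 0], [0, 0, 0, -190, 0, 0, 0], [0, 0, 0, -193, 0, 0, 0], [0, 0, 0, -193, 0, 0, 0], [0, 0, 0, -193, 0, 0, 0]]
  ],
  "squeeze": 25
}}

```text
time_s: 13.85
position: [0.523, -0.2708, 0.0879]
tool_rot: [[-0.852, 0.001, 0.524], [-0.524, -0.001, -0.852], [-0.0, -1.0, 0.001]]
ft_force: [0.6, 0.0, 0.8]
grip_width: 0.0852
```

Request:
{"api": "carry_out", "payload": {
  "targets": [
    [[0.3, 0, 0, 0, 0, 0, 0], [0.4, 0, 0, 0, 0, 0, 0], [0.5, 0, 0, 0, 0, 0, 0], [0.6, 0, 0, 0, 0, 0, 0], [0.7, 0, 0, 0, 0, 0, 0], [0.75, 0, 0, 0, 0, 0, 0], [0.8, 0, 0, 0, 0, 0, 0], [0.85, 0, 0, 0, 0, 0, 0], [0.9, 0, 0, 0, 0, 0, 0], [1, 0, 0, 0, 0, 0, 0], [1, 0, 0, 0, 0, 0, 0], [1, 0, 0, 0, 0, 0, 0]]
  ]
}}

```text
time_s: 14.85
position: [0.5239, -0.2725, 0.0876]
tool_rot: [[-0.852, 0.004, 0.523], [-0.523, -0.004, -0.852], [-0.001, -1.0, 0.006]]
ft_force: [4.4, -8.1, -1.2]
grip_width: 0.0131
```

Request:
{"api": "carry_out", "payload": {
  "targets": [
    [[1, 0.5, -0.8, 0, 0, 0, 0], [1, 1, -1.7, 0, 0, 0, 0], [1, 1, -1.7, 0, 0, 0, -4], [1, 1, -1.7, 0, 0, 0, -8], [1, 1, -1.7, 0, 0, 0, -12], [1, 1, -1.7, 0, 0, 0, -16], [1, 1, -1.7, 0, 0, 0, -20], [1, 1, -1.7, 0, 0, 0, -25], [1, 1, -1.7, 0, 0, 0, -30], [1, 1, -1.7, 0, 0, 0, -35], [1, 1, -1.7, 0, 0, 0, -40], [1, 1, -1.7, 0, 0, 0, -44], [1, 1, -1.7, 0, 0, 0, -48], [1, 1, -1.7, 0, 0, 0, -50], [1, 1, -1.7, 0, 0, 0, -50], [1, 1, -1.7, 0, 0, 0, -50], [1, 1, -1.7, 0, 0, 0, -50]]
  ]
}}

```text
time_s: 16.27
position: [0.524, -0.2718, 0.0875]
tool_rot: [[-0.949, 0.001, -0.315], [0.315, 0.0, -0.949], [-0.001, -1.0, -0.001]]
ft_force: [1.8, 2.5, 5.5]
grip_width: 0.0136
```

```bash
python3 snap.py p9 top 280 165 400 255; python3 -c "
from rig import env
o=env.observe();print(o['wrist_torque'])"
```

```text
16.2667 [ 0.524  -0.2718  0.0875] [[-0.949, 0.001, -0.315], [0.315, 0.0, -0.949], [-0.001, -1.0, -0.001]] [1.8 2.5 5.5] 0.0136 [-38.9  35.1  81.    0.1  63.9  69.4]
top scale 6.666666666666667
[ 0.50215282 -0.35791021 -0.03593186]
```

View pics/p9_top.png

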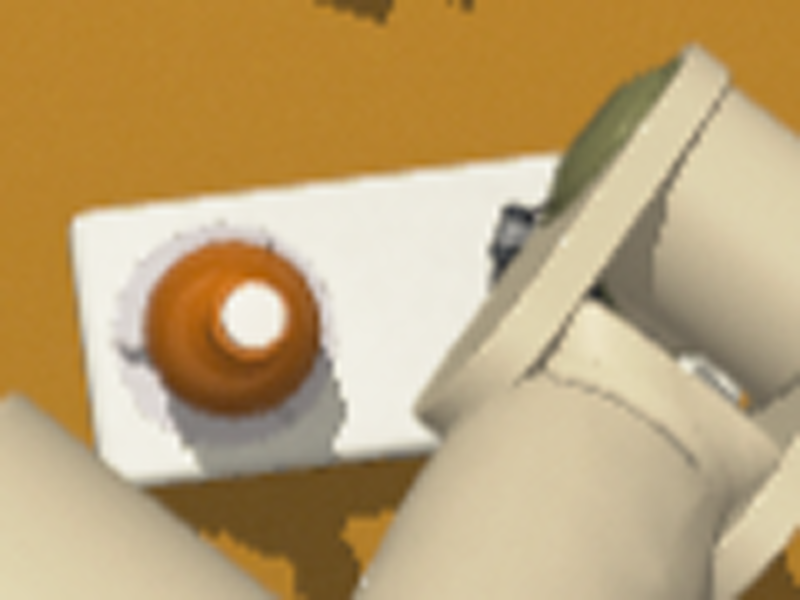

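Request:
{"api": "carry_out", "payload": {
  "targets": [
    [[0.8, 0, 0, 0, 0, 0, 0], [0.75, 0, 0, 0, 0, 0, 0], [0.7, 0, 0, 0, 0, 0, 0], [0.6, 0, 0, 0, 0, 0, 0], [0.5, 0, 0, 0, 0, 0, 0], [0.4, 0, 0, 0, 0, 0, 0], [0.4, 0, 0, 0, 0, 0, 0], [0.4, 0, 0, 0, 0, 0, 0], [0.4, 0, 0, 6, 0, 0, 0], [0.4, 0, 0, 18, 0, 0, 0], [0.4, 0, 0, 40, 0, 0, 0], [0.4, 0, 0, 70, 0, 0, 0], [0.4, 0, 0, 105, 0, 0, 0], [0.4, 0, 0, 140, 0, 0, 0], [0.4, 0, 0, 170, 0, 0, 0], [0.4, 0, 0, 195, 0, 0, 0], [0.4, 0, 0, 210, 0, 0, 0], [0.4, 0, 0, 210, 0, 0, 0]]
  ]
}}

```text
time_s: 17.82
position: [0.5241, -0.2726, 0.3012]
tool_rot: [[-0.949, 0.006, -0.316], [0.316, -0.005, -0.949], [-0.007, -1.0, 0.003]]
ft_force: [0.8, 1.0, -0.4]
grip_width: 0.0511
```

Request:
{"api": "carry_out", "payload": {
  "targets": [
    [[0.4, -10, 0, 0, 0, 0, 0], [0.4, -30, 0, 0, 0, 0, 0], [0.4, -60, 10, 0, 0, 0, 0], [0.4, -85, 30, 0, 0, 0, 0], [0.4, -105, 60, 0, 0, 0, 0], [0.4, -115, 95, 0, 0, 0, 0], [0.4, -120, 132, 0, 0, 0, 0], [0.4, -120, 170, 0, 0, 0, 0], [0.4, -120, 208, 0, 0, 0, 0], [0.4, -120, 246, 0, 0, 0, 0], [0.4, -120, 284, 0, 0, 0, 0], [0.4, -120, 322, 0, 0, 0, 0], [0.4, -120, 360, 0, 0, 0, 0], [0.4, -120, 398, 0, 0, 0, 0], [0.4, -120, 436, 0, 0, 0, 0], [0.4, -120, 470, 0, 0, 0, 0], [0.4, -120, 495, 0, 0, 0, 0], [0.4, -120, 507, 0, 0, 0, 0], [0.4, -120, 507, 0, 0, 0, 0]]
  ]
}}

```text
time_s: 19.4
position: [0.4029, 0.2367, 0.296]
tool_rot: [[-0.95, -0.002, -0.313], [0.313, -0.0, -0.95], [0.002, -1.0, 0.001]]
ft_force: [-0.5, -0.5, -1.3]
grip_width: 0.0515
```

```bash
python3 snap.py p10 scene 240 170 380 275 top 240 165 440 255
```

```text
19.4 [0.4029 0.2367 0.296 ] [[-0.95, -0.002, -0.313], [0.313, -0.0, -0.95], [0.002, -1.0, 0.001]] [-0.5 -0.5 -1.3] 0.0515 [ 15.9  11.7  81.9   0.   86.5 124.1]
scene scale 5.714285714285714
top scale 4.0
```

View pics/p10_scene.png

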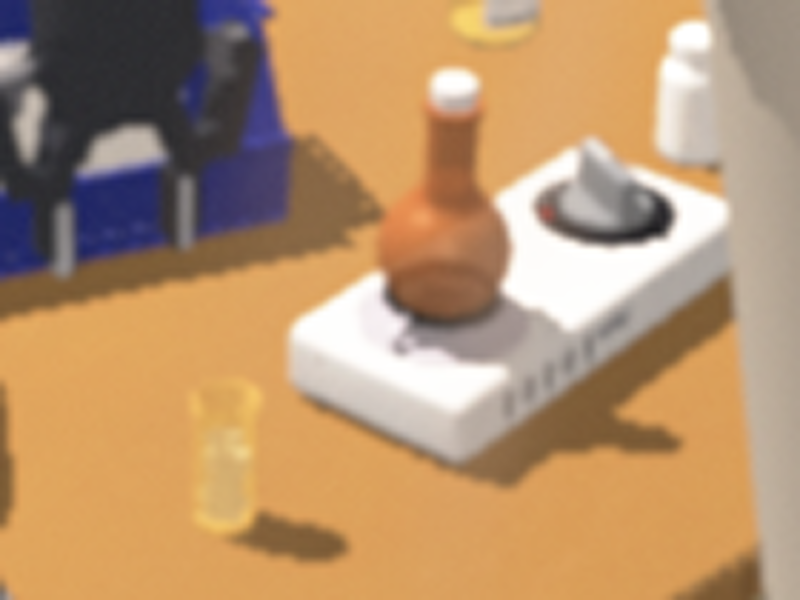

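View pics/p10_top.png

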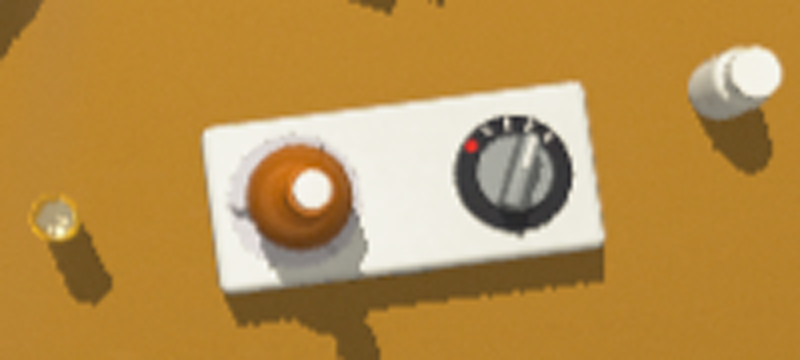

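Check the selector angle with an overlay.

```bash
python3 - <<'E'
from mod import *
t=load("p10_top.pkl")
ctr=np.array([.523,-.270])
x0,y0,w,h=345,185,50,45;f=8
raw=cv2.resize(t["img"][y0:y0+h,x0:x0+w,::-1],None,fx=f,fy=f,interpolation=cv2.INTER_CUBIC);im=raw.copy()
a=np.radians(-18.5);u=np.array([np.cos(a),np.sin(a)]);v=np.array([-u[1],u[0]])
q=((proj(t,[np.r_[ctr+u*i*.029+v*j*.007,.088] for i,j in((1,1),(1,-1),(-1,-1),(-1,1))])-[x0,y0]+.44)*f).astype(np.int32)
cv2.polylines(im,[q],True,(0,255,0),1)
for k in range(5):
    a=np.radians(56.5-25*k);p=((proj(t,np.r_[ctr+.035*np.array([np.cos(a),np.sin(a)]),.055])[0]-[x0,y0]+.44)*f).astype(int);cv2.circle(im,p,3,(255,0,255),1)
cv2.imwrite("pics/sel2.png",np.hstack([raw,im]))
E
```

```text
(no output)
```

View pics/sel2.png

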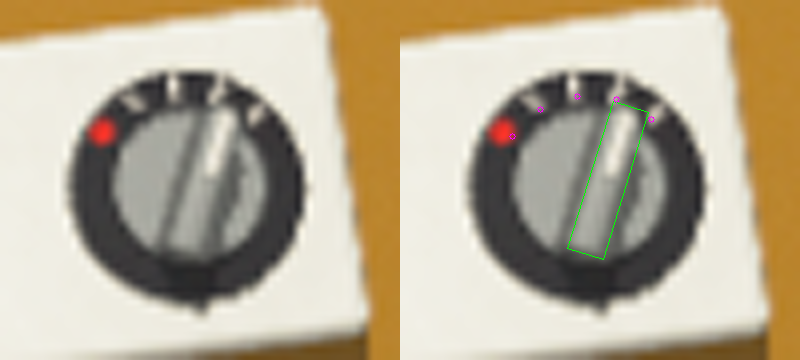

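The pointer stands at the third white tick (215, 85), and the overlay drawn for 75° lines up with it. The flask is upright at (290, 195) in the top view, and the bystanders have not moved. I'm handing it in.

```bash
python3 -c "
from rig import env
print(env.close_job())"
```

```text
the job is handed in; nothing more can be done
None
```

The flask is seated in the stirrer's ring and released, and after that I turned the selector to the third click. I handed the job in at about 19.5 s.

- **Flask:** I gripped it by the neck, drew it out of the rest along its own axis, turned it upright and lowered it onto the ring. It touched slightly off centre, so I shifted it about 2 mm until the sideways force was near zero, with about 8.5 N pressing down, then let go. In both pictures taken after release the neck is within about 0.5° of vertical. I judged the seating from the forces and the pictures; no picture shows the whole way round the ring.
- **Selector:** It started at the first click, so I turned it 50° clockwise. The last top picture shows the pointer at the third white tick, matching the overlay drawn for 75°. When the jaws closed on it they were about 2 mm off its axis, which pushed sideways with about 9 N; I corrected that before turning.
- **Bystanders:** The vial and the tablet bottle look undisturbed in the last pictures. The jar was outside those crops; it was last seen just after I lifted the flask from the rest, and the arm did not go near it again.

At the end the arm stood clear of everything. No check failed. The camera estimates of the ring and selector positions were off by 1–3 mm, close to the stated calibration error.

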